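# Throw the tape stand's lever into the marked notch and take off the roll

### The arm

A 7-joint arm with a two-finger parallel gripper is mounted at the origin on the work surface. World frame = base frame: x ahead of the robot, y to its left, z up, the work surface at z = 0. Lengths are in mm, angles in rad, forces in N, time in s.
With the tool pointing down it reaches from about 425 to 875 mm from the base axis. Payload 4.7 kg.
Tool frame: the origin (TCP) lies midway between the tips of the shut fingers; the grasp point (between the pads) lies 19 mm behind it (ctrl.tcp_to_grasp is the distance from the TCP to the grasp point, in mm); z points along the fingers, y is the line along which they close (so a half turn about z gives the same grasp; the last joint's range is limited). The gripper opens to 87 mm and grips with 3 to 60 N. Pads are 19 mm wide; open, the fingers measure 117 mm over their backs; the gripper's body (75 mm by 190 mm) begins 51 mm behind the grasp point.
Start: joints at [0.014, 0.321, -0.07, 1.45, 0.023, 1.371, -0.057], TCP at [650.02, -0.025, 222.587] pointing down, gripper open.
Joint ranges: [-2.86, 2.86], [-0.3, 2.09], [-1.38, 1.24], [0.06, 2.45], [-1.56, 4.7], [0.09, 2.05], [-2.69, 2.69]. Speed limits (rad/s): [2.57, 2.57, 3.14, 3.14, 3.14, 3.14, 3.14].

### API

Orientations are given as a unit quaternion [w, x, y, z].
In Python, from plant import monitor, optics, order, ctrl gives the robot as it stands.
- The arm moves only by the tool apply_moves, never from a script. Its argument "targets" is a list of rows, each a list of 5 numbers: the opening, from -1 (shut) to 1 (fully open), then the shift along the tool's x, y, z in mm, then the turn about the tool's z in rad. A call has 1 to 20 rows; each row shifts and turns the commanded pose from where the row before left it, along the tool's axes as they then stand; what a row does not reach is not made up. A row lasts 1/10 s, in which the tool goes at most 50 mm and 8.59 degrees, less where a joint would pass 70% of its speed; a pose out of reach is approached as far as the arm can. A call with a gripper value outside its range is refused whole. The fingers move at their own pace and stop on an object; "grip_force" is the grip in N (left out, the last holds). Time passes only in rows, so rows that do not move let the fingers close. It gives the time, the measured TCP pose, the force, the opening and the grip force at its end, in the units of the state.
- monitor.state(): the state, without advancing time (a new reading comes with each control period).
- optics.read_camera(name): name is "scene" or "side" or "wrist"; returns (picture, depth): 400x640x3 uint8, red, green, blue; 400x640 float32, mm along the optical axis (not along the pixel's ray), 0 where there is no reading.
- optics.camera_params(name): a dict with "fx", "fy", "cx", "cy" (pixels), "R" (3x3) and "t" (3): a world point X has camera coordinates R X + t; the wrist camera has in their place "tool_from_camera" (4x4, takes a point from camera to tool coordinates, whose origin is the TCP and whose axes are the flange's). Camera axes: x right, y down, z forward; pixel columns grow to the right and rows downward; lengths in mm; the calibration is good to about 2 mm. A picture is of the moment at which its call begins: read the wrist's pose just before it. camera_params takes no time and is no camera call.
- order.close_job(): hands the job in; it is judged then, once.
The state is a dict: "time_s": time; "joints": joint angles; "qvel": joint speeds; "tau": joint torques, N m; "eef_pos": TCP position; "eef_rot": TCP orientation; "contact_force": force on the tool from outside, world axes, zero at the start; "wrist_torque": the same for the moment, N m; "gripper_width": finger opening in mm; "finger_force": force on a finger pad.
Only numpy, scipy, OpenCV 4.12 (cv2) and the standard library are available. Lean on these libraries where they do the work, as an engineer would, in place of code of your own. Each camera call takes 0.05 s, during which the arm holds its last target. There are 200 camera calls.

### The job

On the tape stand, swing the lever that bars the roll round until its pointer end has dropped into the notch marked by the ball-topped post, and leave it there. Then lift the tape roll up off its spindle and set it down gently, flat on the floor of the tray, next to the silver hearing-aid case. Leave the case, the pink bowl and the rubber doorstop where they are.

Things in the scene. Friction and masses are not known exactly. Their poses are not given: they have to be found in the camera images.
- stand: Fixed metal tape stand, turned at random: a round dark base disc 240 mm across and 20 mm thick, origin at the centre of its underside. The lever's pivot post (20 mm thick) stands at the centre, the roll's spindle 80 mm from it towards the stand's own -x, and a curved notched wall round the +x side.
- quadrant (a point): Middle of the top of the stand's curved wall: radius 70 mm about the pivot axis, 16 mm thick, top 68 mm above the shelf, spanning 112 degrees to either side. It has four detent notches, at -95, -65, +65 and +95 degrees from the stand's own +x (counter-clockwise from above). Beside each notch, at radius 105 mm on the base disc, stands a marker.
- lever (a joint): Swing of the lever about the stand's upright centre axis, rad, counter-clockwise from above, -1.9 to 1.9. It is the angle of the short pointer arm from the stand's +x, so it reads the angle of the notch pointed at. At 0 the long arm lies over the roll. A sprung ball drops into a notch within 4 degrees of it (4 N at the handle frees it); elsewhere the lever stays where left.
- lever_handle (a point): Middle of the upright black grip on the end of the lever's long arm: a cylinder 20 mm thick and 50 mm tall (92 to 142 mm above the shelf), 130 mm from the pivot axis. The lever is a straight flat steel bar 16 mm wide, underside 82 mm and top 92 mm above the shelf.
- lever_pointer (a point): Point 105 mm from the pivot axis on the line of the lever's pointer arm (a little beyond its tip); over the marker when the lever is in that marker's notch.
- mark: The marker of the wanted notch: an aluminium post with a ball on top (ball 26 mm across, 58 mm tall in all) on the stand's base disc, origin at its foot. The other three notches have only a low flat stud, 12 mm across and 6 mm high. Which notch has it varies.
- spindle_foot (a point): Foot of the upright spindle, on the base disc's top (20 mm above the shelf). The spindle is 22 mm thick and 54 mm tall (top 74 mm above the shelf).
- roll: Roll of brown paper tape, a ring 60 mm across with a 30 mm hole, 55 mm high, about 0.14 kg, standing on the spindle with its axis upright; origin at the centre of its underside, z along its axis. The lever's underside is 7 mm above its top.
- tray: Fixed open tray of pale acrylic, 240 mm (its x) by 150 mm (its y) by 25 mm high, walls and floor 5 mm thick, origin at the centre of its underside.
- hearing_case: Silver hearing-aid case lying in the tray anywhere along its length, 50 mm (its x) by 80 mm (its y) by 28 mm high, origin at the centre of its underside. There is always room for the roll on one side of it. Leave it alone.
- bowl: Pink ceramic trinket bowl, 90 mm across, 45 mm high, origin under its centre. Leave it alone.
- doorstop: Black rubber door wedge, 115 mm (its x) by 40 mm by 32 mm high, origin at the centre of its underside. Leave it alone.
- cabinet: Fixed small white cabinet with sliding smoked-glass doors and two keys on top, 160 mm (its x) by 200 mm (its y) by 185 mm high, origin at the centre of its underside; an obstacle. The tray and the cabinet may change sides.
Not all that is in view belongs to the job. What is shaped like the roll but blue or turquoise is not meant.

How it is judged:
By the outcome, as a careful person would: the job done as asked, in the order asked, and still so for the second after the job is handed in, with the robot touching nothing.
It also fails if it takes over 56 s, if anything falls off the work surface, if the arm or the gripper's body presses on something with over 40 N, if the wrist force passes 120 N, or if a joint passes its speed limit or range.

## Working session

There is one attempt and no reset: what is moved stays moved. The work goes in short steps, Python scripts to look and compute and a tool call to move; the robot and the scene stay as the last step left them, time stands still between calls to the robot, and variables do not carry over. Pictures are saved under pics/ and viewed, at most 10 in all, crops included, and the job is handed in when it is done.

Besides the shell and the picture viewer there is one more tool, called by a JSON object that holds its "fn" and its "kwargs". apply_moves: Moves the arm, as the interface text tells. Its arguments: {"type":"object","properties":{"targets":{"type":"array"},"grip_force":{"type":"number"}},"required":["targets"]}

```bash
mkdir -p pics; cat > h.py <<'E'
import numpy as np, cv2
from plant import monitor, optics, order, ctrl
def grab(n):
    s=monitor.state(); im,d=optics.read_camera(n); p=optics.camera_params(n)
    np.savez(f'{n}.npz',im=im,d=d,pos=s['eef_pos'],rot=s['eef_rot']); return im,d,p,s
def cloud(n):
    z=np.load(f'{n}.npz'); d=z['d']; p=optics.camera_params(n)
    v,u=np.mgrid[:400,:640]
    c=np.stack([(u-p['cx'])/p['fx']*d,(v-p['cy'])/p['fy']*d,d],-1)
    if n=='wrist':
        from scipy.spatial.transform import Rotation as Ro
        T=np.array(p['tool_from_camera']); q=z['rot']
        t=c@T[:3,:3].T+T[:3,3]
        w=t@Ro.from_quat([q[1],q[2],q[3],q[0]]).as_matrix().T+z['pos']
    else: w=(c-np.array(p['t']))@np.array(p['R'])
    w[d==0]=np.nan
    return z['im'],w
def save(im,name): cv2.imwrite(f'pics/{name}.png',cv2.cvtColor(im,cv2.COLOR_RGB2BGR))
E
python3 - <<'E'
from h import *
for n in('scene','side'):
    im,d,p,s=grab(n); save(im,n+'0')
print(s)
E
```

```text
{'time_s': 0.05, 'joints': array([ 0.01410038,  0.32182899, -0.0701006 ,  1.45166918,  0.02262473,
        1.37078836, -0.05689877]), 'qvel': array([-0.00101751, -0.00066965, -0.00033573, -0.00210151, -0.00036749,
        0.00059922,  0.00081781]), 'tau': array([ 3.93668470e-04, -4.92996633e+01, -4.06096056e-01, -3.13702726e+01,
       -6.43643481e-02,  3.99306079e-02,  9.36966762e-05]), 'eef_pos': array([ 6.49451175e+02, -4.91311310e-02,  2.21460676e+02]), 'eef_rot': array([-6.31467893e-04,  7.07088325e-01,  7.07124595e-01, -7.14087162e-04]), 'contact_force': array([-0.04965281, -0.51539096, -0.39441079]), 'wrist_torque': array([-0.00121466,  0.0555758 , -0.01236125]), 'finger_force': 0.0, 'gripper_width': 87.1190326647771}
```

View pics/scene0.png

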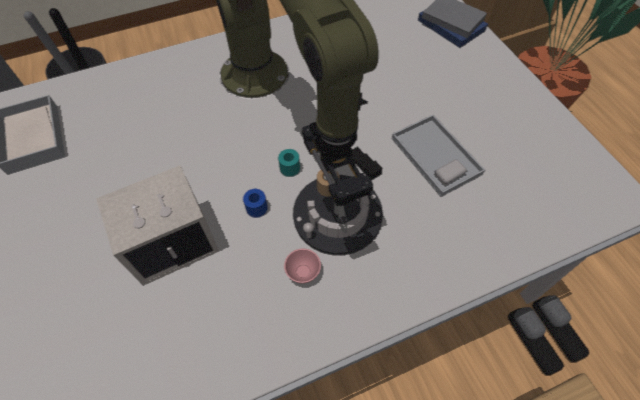

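View pics/side0.png

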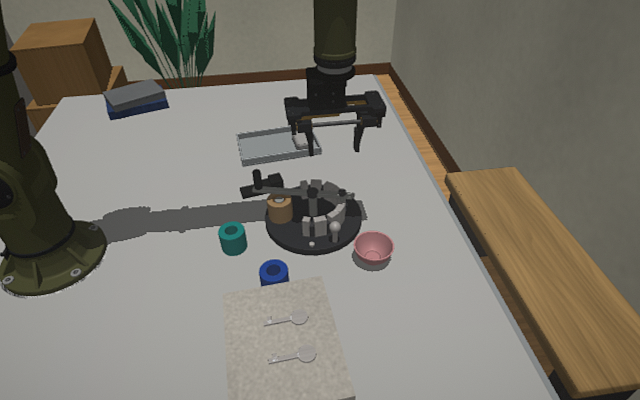

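The scene view shows the stand at about (338,213), the ball post near (308,228), the tray at (437,153) with the case at (450,172), and the bowl at (302,266). There are three roll-like things in the scene view: brown at (325,183), turquoise at (289,162) and blue at (255,203). Brown on the spindle fits the description. I'll confirm that in an enlarged crop.

```bash
python3 - <<'E'
from h import *
im,w=cloud('side'); im2,w2=cloud('scene')
a=cv2.resize(im[120:270,220:420],(800,600),interpolation=cv2.INTER_CUBIC); save(a,'c1')
def pts(w,l):
    for n,u,v in l: print(n,np.nanmedian(w[v-1:v+2,u-1:u+2].reshape(-1,3),0).round(0))
pts(w,[('ball',335,227),('pivot',312,190),('handle',257,175),('roll',270,212),('traynear',245,160),('case',300,140),('bowl',372,240),('blackthing',273,182)])
pts(w2,[('ball',308,227),('case',451,170),('cab',150,200),('t1',394,137),('t2',434,119),('t3',481,160),('t4',441,188)])
# tray: points z 15..35 & case
for W in(w,w2):
  m=(W[...,1]<-130)&(W[...,1]>-500)&(W[...,0]>350)&(W[...,0]<800)&(W[...,2]<35)
  r=m&(W[...,2]>14); P=W[r][:,:2].astype(np.float32)
  if len(P)>10: print('tray',len(P),cv2.minAreaRect(P),P.min(0),P.max(0))
E
```

```text
ball [643. -79.  70.]
pivot [607.  30.  92.]
handle [483.  53. 134.]
roll [503.  18.  47.]
traynear [441. 285.  19.]
case [608. 346.  30.]
bowl [729. -84.  21.]
blackthing [516. 156.  29.]
ball [648. -68.  78.]
case [617. 371.  34.]
cab [ 493. -390.  179.]
t1 [439. 290.  17.]
t2 [425. 433.  21.]
t3 [604. 489.   1.]
t4 [650. 320.  23.]
tray 149 ((614.3419799804688, -152.9453887939453), (286.5008544921875, 35.91305160522461), 6.182256698608398) [ 472.0161  -185.39183] [ 756.35596 -130.78842]
tray 615 ((567.625732421875, -260.98138427734375), (392.89605712890625, 240.1659393310547), 66.08187103271484) [ 445.08536 -488.8427 ] [ 757.0427  -130.08855]
```

View pics/c1.png

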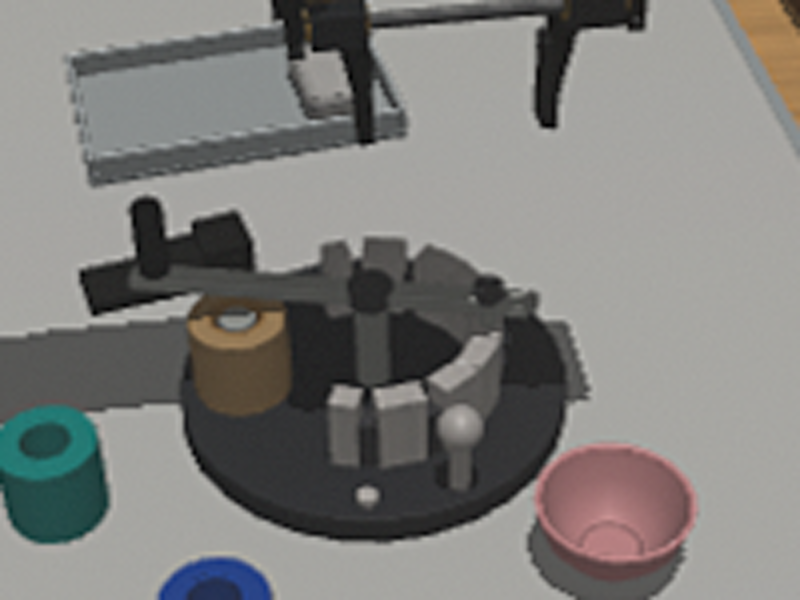

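The crop confirms the brown roll on the spindle, with the lever over it and the handle at about (147,235). The ball post at (460,430) is in the -65 position: a stud at (367,495) lies further round, beside the -95 notch. The doorstop lies behind the handle, so I'll work out the positions now.

```bash
cat > m.py <<'E'
from h import *
from scipy.optimize import least_squares
def circ(P,r):
    f=lambda c:np.clip(np.hypot(P[:,0]-c[0],P[:,1]-c[1])-r,-8,8)
    return least_squares(f,P.mean(0)).x
def tray(W,im):
    m=(W[...,1]>230)&(W[...,1]<520)&(W[...,0]>380)&(W[...,0]<720)&(W[...,2]>3)&(W[...,2]<60)
    P=W[m][:,:2].astype(np.float32); print('tray',len(P),cv2.minAreaRect(P))
    m&=(W[...,2]>28.5); P=W[m][:,:2].astype(np.float32)
    if len(P)>5: print('case',len(P),cv2.minAreaRect(P))
E
python3 - <<'E'
from m import *
for n in('side','scene'):
    im,W=cloud(n); print(n)
    box=(W[...,0]>440)&(W[...,0]<770)&(W[...,1]>-140)&(W[...,1]<190)
    m=box&(W[...,2]>14)&(W[...,2]<24)&(im.max(-1)<70)
    edge=m.astype(np.uint8); 
    c,_=cv2.findContours(edge,0,1); P=np.vstack([x[:,0] for x in c]); Q=W[P[:,1],P[:,0]]
    Q=W[m]; h=cv2.convexHull(Q[:,:2].astype(np.float32)); print('disc',len(Q),cv2.minEnclosingCircle(h[:,0]))
    m=box&(W[...,2]>100)&(W[...,2]<150)&(W[...,0]<520)&(im.max(-1)<60); print('handle',m.sum(),np.median(W[m],0).round())
    hsv=cv2.cvtColor(im,cv2.COLOR_RGB2HSV)
    m=box&(hsv[...,0]<20)&(hsv[...,1]>90)&(W[...,2]>30)&(W[...,2]<70)&(W[...,0]<600); P=W[m][:,:2]
    if len(P)>10: print('roll',len(P),circ(P,30).round(1))
    m=box&(W[...,2]>60)&(W[...,2]<85)&(W[...,1]<-45)&(W[...,0]>600); print('ball',m.sum(),W[m].mean(0).round(),W[m].min(0).round(),W[m].max(0).round())
    m=(hsv[...,0]>165)&(hsv[...,1]>60)&(W[...,2]>0)&(W[...,2]<60)&(W[...,0]>650);print('bowl',cv2.minEnclosingCircle(W[m][:,:2].astype(np.float32)))
    tray(W,im)
E
```

```text
side
disc 2671 ((570.48046875, 47.76604080200195), 161.0619659423828)
handle 124 [481.  56. 123.]
roll 276 [527.6  36. ]
ball 131 [636. -68.  68.] [602. -82.  60.] [656. -45.  76.]
bowl ((721.9890747070312, -117.58210754394531), 44.51715850830078)
tray 1303 ((541.5007934570312, 373.3770751953125), (240.29225158691406, 160.7865753173828), 6.456326007843018)
case 84 ((611.4930419921875, 365.9311828613281), (30.932941436767578, 68.24115753173828), 6.627384662628174)
scene
disc 3041 ((551.193359375, 33.62596893310547), 175.8513641357422)
handle 0 [nan nan nan]
roll 41 [542.6  16.4]
ball 86 [646. -66.  73.] [604. -78.  62.] [657. -45.  81.]
bowl ((697.6314086914062, -22.753021240234375), 137.32061767578125)
tray 4479 ((550.194580078125, 375.15911865234375), (289.6363525390625, 339.0986633300781), 89.98531341552734)
case 403 ((542.455078125, 373.81201171875), (236.2841033935547, 147.41001892089844), 6.958231449127197)
  return _methods._mean(a, axis=axis, dtype=dtype,
  ret = um.true_divide(
```

{"fn": "apply_moves", "kwargs": {"targets": [[1, 13, -34, 0, 0], [1, 13, -34, 0, 0], [1, 12, -34, 0, 0], [1, 12, -34, 0, 0], [1, 12, -34, 0, 0], [1, 0, 0, 0, -0.145], [1, 0, 0, 0, -0.145], [1, 0, 0, 0, -0.145], [1, 0, 0, 0, -0.145], [1, 0, 0, 0, -0.145], [1, 0, 0, 0, -0.145], [1, 0, 0, 0, 0], [1, 0, 0, 0, 0]]}}

```text
time_s: 1.4
eef_pos: [479.8, 62.0, 222.3]
eef_rot: [-0.0, 0.345, 0.939, -0.0]
contact_force: [-0.7, 0.5, 1.1]
gripper_width: 87.2
finger_force: 0.0
```

```bash
python3 - <<'E'
from h import *
im,d,p,s=grab('wrist'); i2,*_=grab('scene')
print(s['eef_pos'],s['eef_rot'],s['time_s']); print(p['tool_from_camera'])
save(np.vstack([im,i2])[:, :],'w1')
cv2.imwrite('pics/w1b.png',cv2.cvtColor(np.hstack([cv2.resize(im,(400,250)),cv2.resize(i2[90:290,200:520],(400,250))]),cv2.COLOR_RGB2BGR))
_,W=cloud('wrist')
m=(W[...,2]>128)&(W[...,2]<150);print(m.sum(),np.median(W[m],0))
E
```

```text
[479.82031373  61.97704785 222.32950746] [-1.64904777e-04  3.44862007e-01  9.38653375e-01 -1.03349710e-04] 1.4
[[-5.18594635e-04 -9.60290725e-01 -2.79000816e-01  7.65446790e+01]
 [ 9.99999846e-01 -5.52575453e-04  4.31487166e-05 -5.50928934e-01]
 [-1.95604315e-04 -2.79000751e-01  9.60290864e-01 -1.61899442e+02]
 [ 0.00000000e+00  0.00000000e+00  0.00000000e+00  1.00000000e+00]]
435 [477.50364887  66.80772741 141.35742782]
```

View pics/w1b.png

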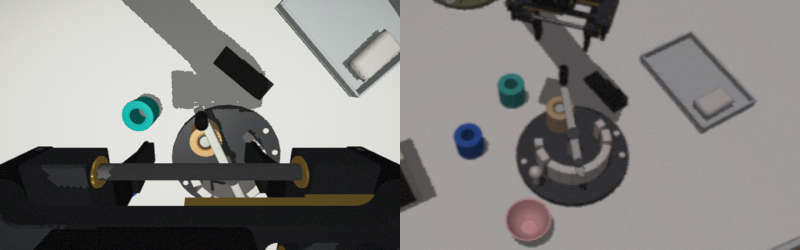

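The wrist view shows the handle top at (202,118) in the left half, over the roll. The scene view is now clear: pivot about (575,150), ball (535,172) in the right half. One scene measurement will give the stand pose.

```bash
python3 - <<'E'
from m import *
im,W=cloud('scene'); hsv=cv2.cvtColor(im,cv2.COLOR_RGB2HSV)
box=(W[...,0]>440)&(W[...,0]<770)&(W[...,1]>-140)&(W[...,1]<190)
m=box&(W[...,2]>10)&(W[...,2]<26)&(im.max(-1)<75)
m=cv2.morphologyEx(m.astype(np.uint8),cv2.MORPH_OPEN,np.ones((3,3)))
n,l,st,_=cv2.connectedComponentsWithStats(m); k=[i for i in range(1,n) if st[i,4]>150]
for i in k: q=W[l==i];print(st[i],q.mean(0).round(),cv2.minEnclosingCircle(q[:,:2].astype(np.float32)))
m=box&(hsv[...,0]<20)&(hsv[...,1]>90)&(W[...,2]>30)&(W[...,2]<78)&(W[...,0]<580); print('roll',m.sum(),circ(W[m][:,:2],30).round(1))
m=box&(W[...,2]>62)&(W[...,2]<90)&(W[...,1]<-55)&(W[...,0]>600); print('ball',m.sum(),W[m].mean(0).round(),W[m].min(0).round(),W[m].max(0).round())
m=box&(W[...,2]>86)&(W[...,2]<98); q=W[m];v=cv2.fitLine(q[:,:2].astype(np.float32),cv2.DIST_HUBER,0,.01,.01).ravel();print('bar',len(q),v)
m=box&(W[...,2]>98)&(W[...,0]>560); q=W[m];print('post',len(q),q.mean(0),np.median(q,0)) 
m=box&(W[...,2]>60)&(W[...,2]<72)&(im.min(-1)>110)&(W[...,0]>560); print('wall',m.sum(),circ(W[m][:,:2],70))
tray(W,im)
E
```

```text
[351 152  21  17 170] [478. 164.  20.] ((475.7906494140625, 161.92051696777344), 33.88375473022461)
[340 175  34  45 732] [573.  89.  21.] ((571.84228515625, 75.28987884521484), 73.04069519042969)
[ 293  181   89   73 2702] [632.   9.  21.] ((608.447998046875, 29.497644424438477), 119.40107727050781)
roll 160 [522.3  15.8]
ball 82 [647. -67.  74.] [634. -78.  62.] [658. -55.  81.]
bar 479 [ 9.6510941e-01 -2.6184705e-01  5.9262695e+02  3.5812950e+01]
post 134 [598.07505691  76.88235491 251.28396734] [565.74356787 102.52430523 315.03955093]
wall 443 [606.19126096  31.45151303]
tray 4429 ((549.9330444335938, 374.94427490234375), (289.5560302734375, 339.9144287109375), 89.95038604736328)
case 402 ((542.7974853515625, 373.6874694824219), (237.81378173828125, 148.05859375), 7.144834041595459)
```

{"fn": "apply_moves", "kwargs": {"targets": [[1, 3, 3, 20, 0], [1, 0, 0, 30, 0], [1, 0, 0, 30, 0], [1, 0, 0, 25, 0], [1, 0, 0, 17, 0], [1, 0, 0, 0, 0], [-0.6, 0, 0, 0, 0], [-0.6, 0, 0, 0, 0], [-0.6, 0, 0, 0, 0], [-0.6, 0, 0, 0, 0], [-0.6, 0, 0, 0, 0], [-1, 0, 0, 0, 0], [-1, 0, 0, 0, 0], [-1, 0, 0, 0, 0]], "grip_force": 15}}

```text
time_s: 2.9
eef_pos: [479.7, 66.2, 100.6]
eef_rot: [0.0, 0.343, 0.939, 0.0]
contact_force: [-0.5, 0.2, 0.6]
gripper_width: 31.4
finger_force: 0.0
```

{"fn": "apply_moves", "kwargs": {"targets": [[-1, 0, 0, 0, 0], [-1, 0, 0, 0, 0], [-1, 0, 0, 0, 0], [-1, 4.2, 10.1, 0, 0], [-1, 3.3, 10.4, 0, 0], [-1, 2.4, 10.6, 0, 0], [-1, 1.5, 10.8, 0, 0], [-1, 0.6, 10.9, 0, 0], [-1, -0.3, 10.9, 0, 0], [-1, -1.2, 10.8, 0, 0], [-1, -2.1, 10.7, 0, 0], [-1, -3, 10.5, 0, 0], [-1, -3.9, 10.2, 0, 0], [-1, -4.7, 9.8, 0, 0], [-1, 0, 0, 0, 0], [-1, 0, 0, 0, 0], [-1, 0, 0, 0, 0]]}}

```text
time_s: 4.6
eef_pos: [556.0, 153.3, 99.7]
eef_rot: [-0.001, 0.343, 0.939, 0.0]
contact_force: [-0.8, 4.3, -7.2]
gripper_width: 19.4
finger_force: 15.0
```

```bash
python3 - <<'E'
from m import *
s=monitor.state(); im,*_=grab('scene');grab('side'); print(s['gripper_width'],s['contact_force'],s['eef_pos'],s['finger_force'])
save(cv2.resize(im[120:270,250:450],(800,600),interpolation=cv2.INTER_CUBIC),'s2')
p,q=np.array([607.5,30.5]),s['eef_pos'][:2]; print('dir',np.degrees(np.arctan2(*(p-q)[::-1])),np.hypot(*(p-q)))
im,W=cloud('side'); m=(W[...,2]>84)&(W[...,2]<96)&(abs(W[...,0]-607)<60)&(abs(W[...,1]-30)<120); q=W[m];print(len(q),cv2.fitLine(q[:,:2].astype(np.float32),cv2.DIST_HUBER,0,.01,.01).ravel())
E
```

```text
19.403183079356438 [-0.83600267  4.26743618 -7.16142065] [555.99929136 153.30736924  99.73463299] 14.999151220545173
dir -67.24868873324048 133.16896383442102
471 [ 3.5952124e-01 -9.3313688e-01  6.0202783e+02  3.6428955e+01]
```

View pics/s2.png

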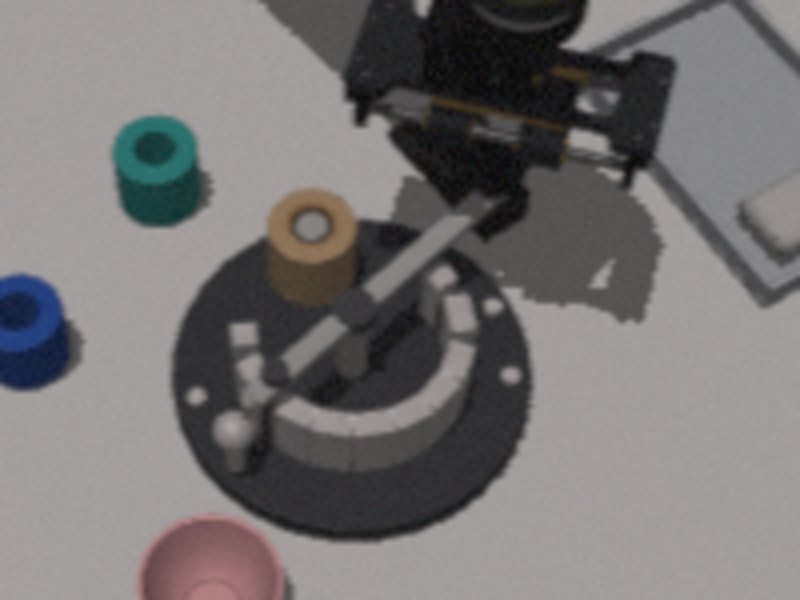

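The lever points straight at the ball post (pointer tip near (255,395), ball at (233,430)). I'll release, lift and move over the roll.

{"fn": "apply_moves", "kwargs": {"targets": [[1, 0, 0, 0, 0], [1, 0, 0, 0, 0], [1, 0, 0, 0, 0], [1, 0, 0, 0, 0], [1, 0, 0, 0, 0], [1, 0, 0, -25, 0], [1, 0, 0, -40, 0], [1, 0, 0, -40, 0], [1, 0, 0, -20, 0], [1, -18, -36, 0, 0], [1, -18, -36, 0, 0], [1, -18, -36, 0, -0.15], [1, 0, 0, 0, -0.15], [1, 0, 0, 0, -0.15], [1, 0, 0, 0, -0.15], [1, 0, 0, 0, -0.15], [1, 0, 0, 0, -0.15], [1, 0, 0, 0, -0.15], [1, 0, 0, 0, 0]]}}

```text
time_s: 6.6
eef_pos: [528.6, 35.8, 225.8]
eef_rot: [0.0, -0.172, 0.985, -0.0]
contact_force: [-0.0, -0.6, -0.9]
gripper_width: 87.0
finger_force: 0.0
```

```bash
python3 - <<'E'
from m import *
im,d,p,s=grab('wrist'); grab('side'); sc,*_=grab('scene'); print(s['time_s'],s['joints'].round(2),s['eef_pos'],s['eef_rot'])
for n in('wrist','side','scene'):
    im,W=cloud(n); hsv=cv2.cvtColor(im,cv2.COLOR_RGB2HSV); print(n)
    B=(abs(W[...,0]-607)<160)&(abs(W[...,1]-30)<160)
    m=B&(W[...,2]>68)&(W[...,2]<81)&(hsv[...,0]<20)&(hsv[...,1]>70)&(W[...,0]<580); q=W[m]
    if len(q)>9: print('rolltop',len(q),cv2.minEnclosingCircle(q[:,:2].astype(np.float32)),q[:,2].mean())
    m=B&(W[...,2]>86)&(W[...,2]<97); q=W[m]
    if len(q)>30:
        v=cv2.fitLine(q[:,:2].astype(np.float32),cv2.DIST_HUBER,0,.01,.01).ravel();print('bar',len(q),v,np.degrees(np.arctan2(v[1],v[0])))
    m=(W[...,2]>33.5)&(W[...,2]<60)&(W[...,1]>290)&(W[...,1]<460)&(W[...,0]>420)&(W[...,0]<680); q=W[m]
    m2=(W[...,2]>29)&(W[...,2]<45)&(W[...,1]>320)&(W[...,1]<440)&(W[...,0]>450)&(W[...,0]<660); q=W[m2]
    if len(q)>9: print('case',len(q),cv2.minAreaRect(q[:,:2].astype(np.float32)),q.mean(0))
E
```

```text
6.6 [ 0.01  0.07 -0.13  1.74  0.01  1.33  1.79] [528.60239113  35.75089604 225.75887343] [ 1.92887287e-04 -1.72464724e-01  9.85015667e-01 -1.34458678e-04]
wrist
rolltop 1639 ((524.5892944335938, 37.28076171875), 29.873321533203125) 74.51315780295164
bar 2324 [ 3.6861151e-01 -9.2958355e-01  5.9191956e+02  5.7189964e+01] -68.369995
side
rolltop 275 ((526.9578247070312, 34.91559600830078), 31.299577713012695) 71.9938085845615
bar 447 [ 3.6600137e-01 -9.3061429e-01  6.0188403e+02  3.8543697e+01] -68.53078
case 101 ((617.1472778320312, 361.0992736816406), (42.19556427001953, 58.66796875), 12.188336372375488) [616.88559247 360.38043624  30.42285901]
scene
rolltop 268 ((526.8729248046875, 37.908634185791016), 30.551395416259766) 75.02668693662176
bar 517 [ 3.6779889e-01 -9.2990535e-01  6.0254553e+02  4.7312595e+01] -68.42007
case 368 ((563.7965087890625, 382.9415283203125), (93.58252716064453, 192.53895568847656), 86.96881866455078) [617.33661732 372.38941772  33.34304891]
```

The lever bar reads -68.4° and the ball direction -67.9°, so it is seated in the notch. Next I descend on the roll.

{"fn": "apply_moves", "kwargs": {"targets": [[1, 1.7, 1.3, 30, 0], [1, 0, 0, 40, 0], [1, 0, 0, 40, 0], [1, 0, 0, 30, 0], [1, 0, 0, 20, 0], [1, 0, 0, 12, 0], [1, 0, 0, 9, 0], [1, 0, 0, 0, 0], [0.2, 0, 0, 0, 0], [0.2, 0, 0, 0, 0], [0.2, 0, 0, 0, 0], [0, 0, 0, 0, 0], [0, 0, 0, 0, 0], [0, 0, 0, 0, 0], [0, 0, 0, 0, 0], [0, 0, 0, 0, 0]], "grip_force": 15}}

```text
time_s: 8.35
eef_pos: [526.8, 36.8, 45.2]
eef_rot: [0.0, -0.172, 0.985, 0.0]
contact_force: [-1.0, 1.0, 5.5]
gripper_width: 60.4
finger_force: 15.0
```

{"fn": "apply_moves", "kwargs": {"targets": [[-0.2, 0, 0, 0, 0], [-0.2, 0, 0, -5, 0], [-0.2, 0, 0, -10, 0], [-0.2, 0, 0, -15, 0], [-0.2, 0, 0, -20, 0], [-0.2, 0, 0, -20, 0], [-0.2, 0, 0, -25, 0], [-0.2, 0, 0, -25, 0], [-0.2, 0, 0, -20, 0], [-0.2, 0, 0, -10, 0], [-0.2, 0, 0, 0, 0], [-0.2, 0, 0, 0, 0]]}}

```text
time_s: 9.55
eef_pos: [525.9, 36.4, 193.7]
eef_rot: [-0.001, -0.172, 0.985, -0.0]
contact_force: [-0.4, 0.1, -1.4]
gripper_width: 60.2
finger_force: 15.0
```

```bash
python3 - <<'E'
from m import *
im,*_=grab('side'); s=monitor.state(); print(s['contact_force'],s['gripper_width'],s['eef_pos'])
i2,*_=grab('scene')
cv2.imwrite('pics/l1.png',cv2.cvtColor(np.vstack([cv2.resize(im[60:300,200:440],(400,400)),cv2.resize(i2[70:310,240:480],(400,400))]).reshape(2,400,400,3).transpose(1,0,2,3).reshape(400,800,3),cv2.COLOR_RGB2BGR))
E
```

```text
[-0.80520722  0.45984441 -0.91860134] 60.0586287299738 [525.64983916  36.40281171 193.2362803 ]
```

View pics/l1.png

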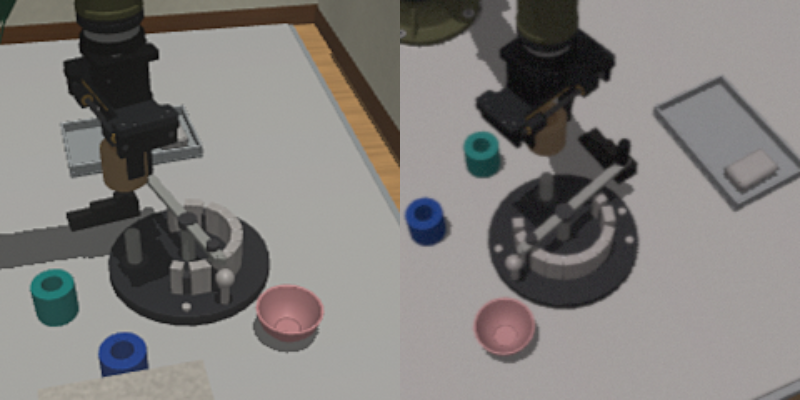

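The roll is held and clear of the spindle, and the lever is still on the ball post. Next I carry it to the tray.

{"fn": "apply_moves", "kwargs": {"targets": [[-0.2, -4, 9, 0, 0], [-0.2, -8, 18, 0, 0], [-0.2, -12, 28, 0, 0], [-0.2, -12, 28, 0, 0], [-0.2, -12, 28, 0, 0], [-0.2, -12, 28, 0, 0], [-0.2, -12, 28, 0, 0], [-0.2, -12, 28, 0, 0], [-0.2, -12, 28, 0, 0], [-0.2, -12, 28, 0, 0], [-0.2, -12, 27, 0, 0], [-0.2, -12, 18, 0, 0], [-0.2, -9, 9, 0, 0], [-0.2, -5, 5, 0, 0], [-0.2, 0, 0, 0, 0], [-0.2, 0, 0, 0, 0], [-0.2, 0, 0, 0, 0]]}}

```text
time_s: 11.35
eef_pos: [558.7, 376.7, 194.5]
eef_rot: [-0.0, -0.172, 0.985, -0.0]
contact_force: [0.7, 0.5, -1.3]
gripper_width: 60.4
finger_force: 15.0
```

```bash
python3 - <<'E'
from m import *
im,d,p,s=grab('wrist'); i2,*_=grab('scene'); i3,*_=grab('side'); print(s['eef_pos'],s['gripper_width'])
for n in('wrist','scene','side'):
    im0,W=cloud(n); hsv=cv2.cvtColor(im0,cv2.COLOR_RGB2HSV)
    B=(W[...,1]>250)&(W[...,1]<480)&(W[...,0]>400)&(W[...,0]<690)
    q=W[B&(W[...,2]>29)&(W[...,2]<45)]; 
    if len(q)>9:print(n,'case',len(q),cv2.minAreaRect(q[:,:2].astype(np.float32)),q[:,0].min())
    q=W[B&(W[...,2]>90)&(W[...,2]<200)&(hsv[...,0]<20)&(hsv[...,1]>90)]
    if len(q)>9:print(n,'rollz',len(q),np.percentile(q[:,2],[1,99]),circ(q[:,:2],30))
cv2.imwrite('pics/t1.png',cv2.cvtColor(np.hstack([cv2.resize(im,(400,400)),cv2.resize(i2[70:310,320:560],(400,400))]),cv2.COLOR_RGB2BGR))
E
```

```text
[558.69492774 376.65853047 194.49631382] 60.38436921258361
wrist case 256 ((613.0570068359375, 373.04388427734375), (43.411956787109375, 76.51808166503906), 4.894198894500732) 593.7556039900811
wrist rollz 1530 [171.70187607 199.73312232] [550.48076472 359.25664669]
scene case 380 ((542.2532958984375, 373.29791259765625), (237.81851196289062, 145.73641967773438), 6.567669868469238) 417.32064753432496
scene rollz 22 [176.22491762 195.72419273] [580.10494192 359.9406652 ]
side case 115 ((616.4962158203125, 368.5583801269531), (42.088592529296875, 73.11853790283203), 10.933141708374023) 590.6605858853648
side rollz 133 [168.5419279  199.28829219] [560.12714436 329.8838368 ]
```

View pics/t1.png

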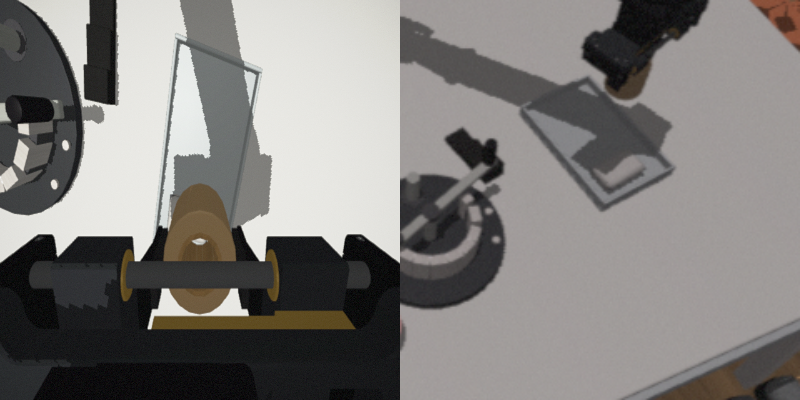

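The wrist view shows the roll level in the fingers above the tray, with the case hidden behind it. I'll shift 15 mm clear of the case and lower.

{"fn": "apply_moves", "kwargs": {"targets": [[-0.2, 7, 1, 0, 0], [-0.2, 8, 0.5, 0, 0], [-0.2, 0, 0, 0, 0], [-0.2, 0, 0, 20, 0], [-0.2, 0, 0, 30, 0], [-0.2, 0, 0, 30, 0], [-0.2, 0, 0, 30, 0], [-0.2, 0, 0, 20, 0], [-0.2, 0, 0, 12, 0], [-0.2, 0, 0, 8, 0], [-0.2, 0, 0, 4, 0], [-0.2, 0, 0, 3, 0], [-0.2, 0, 0, 0, 0], [-0.2, 0, 0, 0, 0]]}}

```text
time_s: 12.9
eef_pos: [544.5, 374.3, 38.4]
eef_rot: [0.001, -0.172, 0.985, 0.0]
contact_force: [0.6, 0.2, -2.1]
gripper_width: 60.5
finger_force: 15.0
```

{"fn": "apply_moves", "kwargs": {"targets": [[-0.2, 0, 0, 1, 0], [-0.2, 0, 0, 1, 0], [-0.2, 0, 0, 1, 0], [-0.2, 0, 0, 1, 0], [-0.2, 0, 0, 1, 0], [-0.2, 0, 0, 0, 0], [-0.2, 0, 0, 0, 0]]}}

```text
time_s: 13.6
eef_pos: [543.9, 374.0, 32.5]
eef_rot: [-0.0, -0.172, 0.985, -0.0]
contact_force: [-0.4, 0.5, -1.4]
gripper_width: 60.4
finger_force: 15.0
```

{"fn": "apply_moves", "kwargs": {"targets": [[-0.2, 0, 0, 0.7, 0], [-0.2, 0, 0, 0.7, 0], [-0.2, 0, 0, 0.6, 0], [-0.2, 0, 0, 0, 0], [-0.2, 0, 0, 0, 0]]}}

```text
time_s: 14.1
eef_pos: [543.9, 374.0, 30.5]
eef_rot: [-0.0, -0.172, 0.985, -0.0]
contact_force: [0.3, 0.4, -1.4]
gripper_width: 60.6
finger_force: 15.0
```

{"fn": "apply_moves", "kwargs": {"targets": [[-0.2, 0, 0, 0.5, 0], [-0.2, 0, 0, 0.5, 0], [-0.2, 0, 0, 0, 0], [-0.2, 0, 0, 0, 0]]}}

```text
time_s: 14.5
eef_pos: [544.1, 374.1, 30.3]
eef_rot: [0.0, -0.172, 0.985, -0.0]
contact_force: [-1.6, -1.3, 5.4]
gripper_width: 60.5
finger_force: 15.0
```

The force shows contact with the tray floor, so I'll release gently and rise.

{"fn": "apply_moves", "kwargs": {"targets": [[0.6, 0, 0, 0, 0], [0.6, 0, 0, 0, 0], [0.8, 0, 0, 0, 0], [0.8, 0, 0, 0, 0], [0.8, 0, 0, 0, 0], [0.8, 0, 0, -5, 0], [0.8, 0, 0, -15, 0], [0.8, 0, 0, -30, 0], [0.8, 0, 0, -40, 0], [0.8, 0, 0, -40, 0], [0.8, 0, 0, -40, 0], [0.8, 30, 0, -10, 0], [0.8, 40, 0, 0, 0], [0.8, 40, 0, 0, 0], [0.8, 0, 0, 0, 0], [0.8, 0, 0, 0, 0]]}}

```text
time_s: 16.1
eef_pos: [440.4, 336.8, 211.4]
eef_rot: [0.002, -0.173, 0.985, 0.0]
contact_force: [0.5, 0.5, 0.2]
gripper_width: 78.0
finger_force: 0.0
```

```bash
python3 - <<'E'
from m import *
i2,*_=grab('scene'); i3,*_=grab('side'); print(monitor.state()['contact_force'])
cv2.imwrite('pics/f1.png',cv2.cvtColor(np.hstack([cv2.resize(i3[80:280,200:400],(400,400)),cv2.resize(i2[80:290,280:490],(400,400))]),cv2.COLOR_RGB2BGR))
for n in('scene','side'):
    im0,W=cloud(n); hsv=cv2.cvtColor(im0,cv2.COLOR_RGB2HSV)
    B=(W[...,1]>300)&(W[...,1]<440)&(W[...,0]>440)&(W[...,0]<640)
    q=W[B&(W[...,2]<80)&(hsv[...,0]<20)&(hsv[...,1]>90)];t=q[q[:,2]>54]
    if len(q)>9:print(n,np.percentile(q[:,2],[1,99]),cv2.minEnclosingCircle(t[:,:2].astype(np.float32)),t[:,2].mean(),len(t))
    q=W[(abs(W[...,0]-607)<60)&(abs(W[...,1]-30)<150)&(W[...,2]>86)&(W[...,2]<97)]
    v=cv2.fitLine(q[:,:2].astype(np.float32),cv2.DIST_HUBER,0,.01,.01).ravel();print('bar',np.degrees(np.arctan2(v[1],v[0])))
E
```

```text
[ 0.45874564 -0.37120125 -0.58011344]
scene [15.71474722 64.3390185 ] ((543.6763305664062, 371.98468017578125), 30.734399795532227) 60.16393205145698 197
bar -68.54093
side [ 5.96772949 59.60048496] ((545.4108276367188, 367.8689270019531), 29.798372268676758) 56.81335899335104 124
bar -68.27883
```

View pics/f1.png

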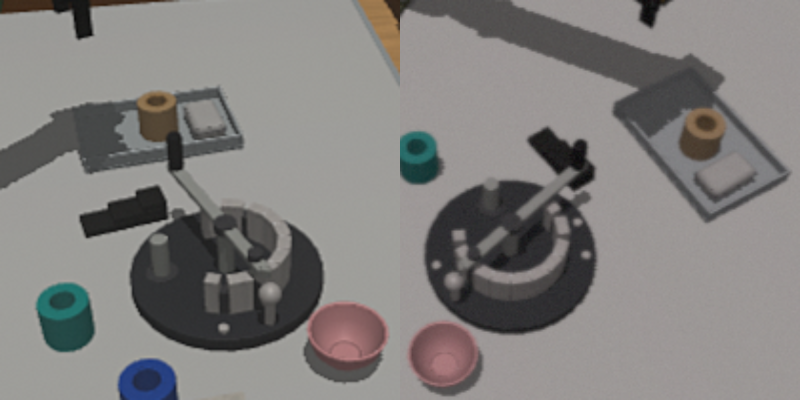

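The roll stands flat in the tray beside the case (right half, (703,133) and (725,175)), and the lever is in the notch at the ball post. I'm handing the job in.

```bash
python3 -c "
from plant import order
print(order.close_job())"
```

```text
the job is handed in; nothing more can be done
None
```

I swung the lever into the ball-marked notch and it stayed there, then set the tape roll flat on the tray floor next to the hearing-aid case; the case, bowl and doorstop were not touched, and I handed the job in at about 16 s.

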